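Stow the ring coasters in the well of the serving board

TASK

The milk pan's handle juts out over the round coaster well in the serving board: first swing the handle sideways, pan staying on its cork stand, until no part of it overhangs the well. Then put all three ceramic ring coasters into the well as one flat column, sliding each along the board until it drops in rather than lifting it off the board, and press the column gently down until the stiff floor of the well is fully home at the bottom. Leave the carafe, lunch box, saucer, honey dipper and tea infuser alone.

Things in the scene. Friction and masses are not known exactly. Their poses are not given: they have to be found in the camera images.
- board: Fixed wooden serving board, top 50 mm above the work surface, 280 mm along its x, 470 mm along its y. Origin: on the work surface under the well's axis. From there the board reaches 180 mm along its -x (towards the robot), 100 mm along +x (away) and 235 mm to each side along y.
- well_mouth (a point): Centre of the well's round mouth, level with the board's top (z = 50 mm). The well is a vertical tube 104 mm in diameter, only 4 mm wider than a coaster, with a square edge flush with the board, so a coaster drops in only when within about 2 mm of the axis. It shows as a round recess with a white floor.
- follower (a joint): Depth (m) of the well's white floor, a 97 mm disc, below the board's top: 0.003 to 0.006 at the start, 0.034 fully home on a hard stop. It slides down stiffly (7 N friction), stays where left, and only moves when pushed through the coasters on it. A coaster just dropped in stands proud: push it below the board's top so the next can slide over. Home, the top coaster is 4 mm below the board's top.
- ring_blue_center (a point): Centre, half-way up, of the blue ceramic ring coaster: a flat ring 100 mm outside diameter, round hole 50 mm diameter, 10 mm thick, 0.11 to 0.18 kg, lying flat on the board; z is its axis. It can be hooked by shut fingers standing in the hole and dragged.
- ring_yellow_center (a point): The same for the yellow ring coaster (same size and mass).
- ring_green_center (a point): The same for the green ring coaster (same size and mass).
- handle_tip (a point): Free end of the milk pan's straight black handle, on the handle's centre line, 84 mm above the work surface. The handle is 145 mm long, 18 mm wide, 16 mm high (its underside 26 mm above the board) and runs level from here straight to the pan, along this frame's +x; this point is 205 mm from the pan's axis. At the start the handle lies over the well.
- pan_center (a point): Centre of the steel milk pan (130 mm diameter, 90 mm high, 0.6 kg, loose), half-way up, on its axis. The pan's handle leaves it along this frame's -x. It turns in its stand when the handle is pushed sideways with a newton or two.
- stand_center (a point): Centre of the floor of the pan's fixed round cork stand (154 mm wide, lip 16 mm high; the pan sits inside the lip with about 5 mm of play all round). 185 mm beyond the well, on the far side of the board.
- carafe: Bystander: empty glass carafe, 210 mm tall, 104 mm wide; origin under its centre.
- lunchbox: Bystander: teal lunch box with white side latches, 124 x 186 x 66 mm, long side along y; origin under its centre.
- saucer: Bystander: white saucer, 144 mm wide; origin under its centre.
- dipper: Bystander: wooden honey dipper, 145 mm long, lying along its x; origin under the inner end of its head.
- infuser: Bystander: steel tea infuser ball, 48 mm wide, on a small foot; origin under its centre.
Mind the look-alikes: they are no part of the job. There is more than one size of the part that bears ring_green_center; the job needs the smallest.

How it is judged:
By the outcome, as a careful person would: the job done as asked, in the order asked, and still so for the second after the job is handed in, with the robot touching nothing.
It also fails if it takes over 72 s, if anything falls off the work surface, if the arm or the gripper's body presses on something with over 40 N, if the wrist force passes 120 N, or if a joint passes its speed limit or range.

ROBOT

A 7-joint arm with a two-finger parallel gripper is mounted at the origin on the work surface. World frame = base frame: x ahead of the robot, y to its left, z up, the work surface at z = 0. Lengths are in m, angles in rad, forces in N, time in s.
With the tool pointing down it reaches from about 0.425 to 0.925 m from the base axis. Payload 6.8 kg.
Tool frame: the origin (TCP) lies between the finger pads; the fingertips stand 17 mm ahead of it and the grasp point (between the pads) lies 2 mm behind it; z points along the fingers, y is the line along which they close (so a half turn about z gives the same grasp; the last joint's range is limited). The gripper opens to 85 mm and grips with 20 to 120 N. Pads are 22 mm wide; open, the fingers measure 114 mm over their backs; the gripper's body (76 mm by 85 mm) begins 54 mm behind the grasp point. The pads swing forward as they close: fully open they stand 13 mm farther back than shut.
Start: joints at [-1.324, 0.477, 0.022, 1.555, -0.011, 1.109, -0.083], TCP at [0.234, 0.633, 0.248] pointing down, gripper open.
Joint ranges: [-2.96, 2.96], [-0.34, 2.1], [-1.41, 1.46], [0.24, 2.44], [-1.37, 4.51], [0.17, 1.92], [-2.96, 2.96]. Speed limits (rad/s): [2.39, 2.39, 3.14, 3.14, 3.14, 3.14, 3.14].

INTERFACE

Orientations are given as a 3x3 rotation matrix whose columns are the frame's x, y, z axes.
In Python, from plant import get_obs, snapshot, camera_info, finish_job gives the robot as it stands. The module is installed in compiled form; this text tells all that it offers.
- The arm moves only by the shell command python3 -m handwheel 'ROWS' [FORCE]. ROWS is JSON, a list of rows, each an object of numbers: "x", "y", "z": the shift along the world's x, y, z in units of 50 cm (1.0 is 50 cm); "twist": the turn about the world's z in units of 180 degrees (1.0 is 180 degrees); "claw": the finger opening in mm, from 0 to 85.4. A call has 1 to 8 rows; each row is the pose to reach, as a shift and turn from the pose commanded when the call began, turning the shorter way round; what a row does not reach only later rows make up. A row lasts 1/8 s, in which the tool goes at most 62.5 mm and 10.7 degrees, less where a joint would pass 70% of its speed; a pose out of reach is approached as far as the arm can. A call with a number of a shift or a turn outside -1 to 1 is refused whole. A call with a gripper value outside its range is refused whole. The fingers move at their own pace and stop on an object; FORCE is the grip in N (left out, the last holds). Time passes only in rows, so rows that repeat a pose let the fingers close. It gives the time, the measured TCP pose, the force, the opening and the grip force at its end, in the units of the state.
- get_obs(): the state, without advancing time (a new reading comes with each control period).
- snapshot(name): name is "scene" or "top"; returns the picture (400x640x3 uint8, blue, green, red); there is no depth.
- camera_info(name): a dict with "camera_matrix" (3x3 intrinsics, pixels), "distortion" ([k1, k2, p1, p2, k3] as OpenCV has them; the pictures are not rectified), "eye" and "orientation" of the camera in the world. Camera axes: x right, y down, z forward; pixel columns grow to the right and rows downward; lengths in m; the calibration is good to about 2 mm. A picture is of the moment at which its call begins. camera_info takes no time and is no camera call.
- finish_job(): hands the job in; it is judged then, once.
The state is a dict: "t": time; "q": joint angles; "dq": joint speeds; "tau": joint torques, N m; "ee_pos": TCP position; "eef_rot": TCP orientation; "contact_force": force on the tool from outside, world axes, zero at the start; "moment": the same for the moment, N m; "grip_width": finger opening in m; "gripper_force": force on a finger pad.
Only numpy, scipy, OpenCV 4.12 (cv2) and the standard library are available. Lean on these libraries where they do the work, as an engineer would, in place of code of your own. Each camera call takes 0.05 s, during which the arm holds its last target. There are 200 camera calls.

## Working session

There is one attempt and no reset: what is moved stays moved. The work goes in short steps, Python scripts to look and compute and a shell command to move; the robot and the scene stay as the last step left them, time stands still between calls to the robot, and variables do not carry over. Pictures are saved under pics/ and viewed, at most 10 in all, crops included, and the job is handed in when it is done.

```bash
mkdir -p pics
python3 - <<'E'
from plant import *
import cv2
for n in("scene","top"):
    cv2.imwrite(f"pics/{n}0.png",snapshot(n)); c=camera_info(n); print(n,c)
o=get_obs(); print(o['t'],o['ee_pos'],o['eef_rot'])
E
```

```text
scene {'camera_matrix': array([[374.55926343,   0.        , 321.11906967],
       [  0.        , 374.55926343, 201.07500285],
       [  0.        ,   0.        ,   1.        ]]), 'distortion': array([-0.03284431,  0.        ,  0.        ,  0.        ,  0.        ]), 'eye': array([0.92372405, 0.63124379, 1.00929689]), 'orientation': array([[-0.8255429 ,  0.43640662, -0.35781026],
       [ 0.56431302,  0.63223991, -0.53087052],
       [-0.00545349, -0.64017338, -0.76821111]])}
top {'camera_matrix': array([[372.8603176 ,   0.        , 321.92060052],
       [  0.        , 372.8603176 , 198.38770842],
       [  0.        ,   0.        ,   1.        ]]), 'distortion': array([0.01207633, 0.        , 0.        , 0.        , 0.        ]), 'eye': array([0.28358185, 0.01357191, 1.11436456]), 'orientation': array([[-1.10458073e-01, -9.68208362e-01,  2.24436144e-01],
       [-9.93880783e-01,  1.07619290e-01, -2.48812847e-02],
       [-6.33906369e-05, -2.25811109e-01, -9.74171104e-01]])}
0.1 [0.23430454 0.63248437 0.24742389] [[-9.37720446e-01  3.47390430e-01 -5.04628956e-04]
 [ 3.47390787e-01  9.37719095e-01 -1.59348487e-03]
 [-8.03611843e-05 -1.66954679e-03 -9.99998603e-01]]
```

View pics/top0.png

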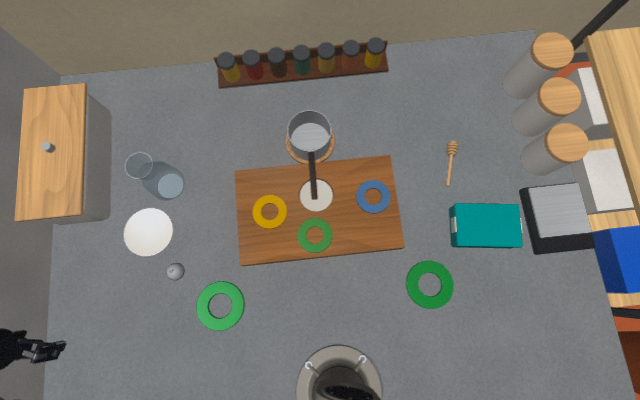

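View pics/scene0.png

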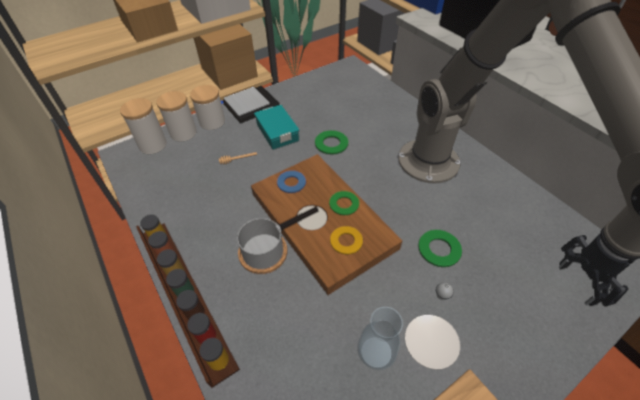

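```bash
cat > h.py <<'E'
from plant import *
import cv2, numpy as np
from scipy.optimize import least_squares
def cast(n,px,z):
    c=camera_info(n); p=cv2.undistortPoints(np.float64(px).reshape(-1,1,2),c['camera_matrix'],c['distortion'])[:,0]
    d=np.c_[p,np.ones(len(p))]@np.array(c['orientation']).T; e=np.array(c['eye'])
    return (e+d*((z-e[2])/d[:,2])[:,None])[:,:2]
def proj(n,P):
    c=camera_info(n); R=np.array(c['orientation']).T
    return cv2.projectPoints(np.float64(P).reshape(-1,1,3),cv2.Rodrigues(R)[0],-R@c['eye'],c['camera_matrix'],c['distortion'])[0][:,0]
HUE={'blue':(100,125,90),'yellow':(18,32,150),'green':(50,75,90)}
def comps(im,col,mina=150):
    lo,hi,s=HUE[col]; h=cv2.cvtColor(im,cv2.COLOR_BGR2HSV)
    m=cv2.inRange(h,(lo,s,60),(hi,255,255))
    cs,_=cv2.findContours(m,cv2.RETR_EXTERNAL,cv2.CHAIN_APPROX_NONE)
    return [c for c in cs if cv2.contourArea(c)>mina]
def hullcen(n,c,z):
    w=cast(n,cv2.convexHull(c)[:,0],z).astype(np.float32)
    m=cv2.moments((w*1e4).reshape(-1,1,2).astype(np.float32)); a=m['m00']
    return np.array([m['m10']/a,m['m01']/a])/1e4, 2*np.sqrt(a/np.pi)/1e4
def well(n,im,guess,z=0.0455,r=.0485):
    h=cv2.cvtColor(im,cv2.COLOR_BGR2HSV); m=cv2.inRange(h,(0,0,150),(180,70,255))
    k=np.zeros_like(m); cv2.circle(k,tuple(int(v) for v in guess),28,255,-1); m&=k
    cs,_=cv2.findContours(m,cv2.RETR_EXTERNAL,cv2.CHAIN_APPROX_NONE)
    p=np.vstack([c[:,0] for c in cs if cv2.contourArea(c)>40]); w=cast(n,cv2.convexHull(p)[:,0],z)
    f=least_squares(lambda q:np.hypot(*(w-q[:2]).T)-q[2],[*w.mean(0),r],loss='soft_l1',f_scale=.001)
    return f.x,np.abs(f.fun).mean()
E
python3 - <<'E'
from h import *
I={n:cv2.imread(f'pics/{n}0.png') for n in('top','scene')}
for n in I:
    for c in HUE:
        for k in comps(I[n],c): 
            x,y,w,h=cv2.boundingRect(k)
            print(n,c,(x+w//2,y+h//2),cv2.contourArea(k),*hullcen(n,k,.055))
print('well',well('top',I['top'],(316,195)),well('scene',I['scene'],(312,217)))
print('brd',cast('top',[(235,170),(391,155),(403,247),(240,264)],.05))
print('tip/pan',cast('top',[(314,199)],.092),cast('scene',[(317,210)],.092),cast('top',[(309,131)],.1))
print('carafe',cast('top',[(172,186)],0),cast('top',[(139,166)],.21))
a=cv2.resize(I['top'][120:320,180:480],None,fx=2.6,fy=2.6,interpolation=cv2.INTER_CUBIC); cv2.imwrite('pics/crop1.png',a)
E
```

```text
top blue (616, 259) 2577.0 [ 0.26882556 -0.81788667] 0.1595719310714361
top blue (373, 196) 804.5 [ 0.51814832 -0.16194917] 0.0956615692130456
top yellow (270, 212) 900.0 [0.50654163 0.1418941 ] 0.0997657745037836
top yellow (230, 73) 176.5 [0.96385334 0.22639796] 0.057427487652478466
top yellow (373, 59) 191.5 [ 0.96378388 -0.22244534] 0.05857395845204538
top green (220, 306) 1795.0 [0.260634   0.29659005] 0.12887929900978412
top green (430, 285) 1731.5 [ 0.25331992 -0.28215238] 0.12892227803162806
top green (315, 235) 873.0 [0.42420214 0.01928007] 0.09621266562359064
scene blue (291, 182) 395.5 [ 0.51479335 -0.1621876 ] 0.0919654304726729
scene blue (425, 7) 257.5 [-0.92101077 -0.92467861] 0.17373920771401047
scene yellow (217, 359) 188.0 [0.97607656 0.25071177] 0.043772184625544774
scene yellow (346, 240) 712.0 [0.50275177 0.14089645] 0.10171945205863078
scene green (440, 248) 1174.0 [0.28690677 0.32399279] 0.12807598862634448
scene green (344, 203) 490.0 [0.42052444 0.01939495] 0.09496448727940228
scene green (331, 142) 573.5 [ 0.28020129 -0.25153106] 0.1276291587944936
scene green (311, 21) 188.5 [-0.24389534 -1.1875674 ] 0.16155112476847983
scene green (292, 19) 364.0 [-0.14805172 -1.24743051] 0.19093508031141648
well (array([0.54178711, 0.00300647, 0.04802529]), np.float64(0.00035647841095958464)) (array([0.53940609, 0.00478812, 0.04703335]), np.float64(0.0006017272119547597))
brd [[ 0.64374889  0.23429675]
 [ 0.63905466 -0.23505414]
 [ 0.36238167 -0.22697594]
 [ 0.36595941  0.23633739]]
tip/pan [[0.51982545 0.00980379]] [[0.5275673  0.02001606]] [[0.72174286 0.0028161 ]]
carafe [[0.63042164 0.44055944]] [[0.62683692 0.44173151]]
```

View pics/crop1.png

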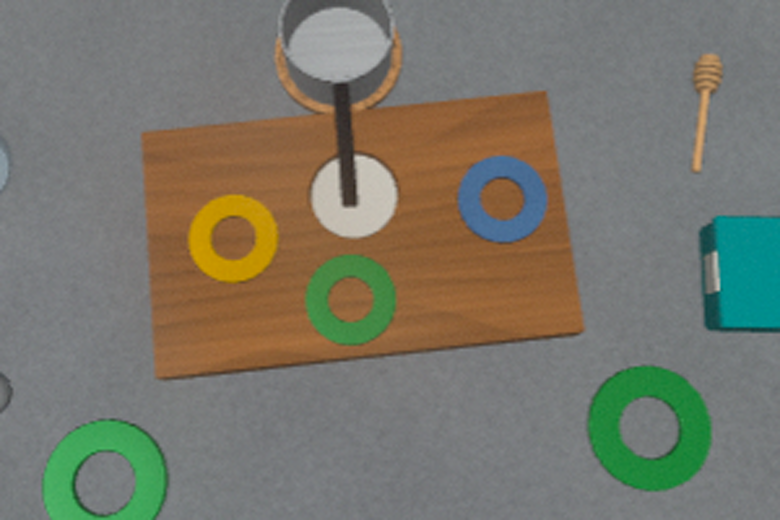

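Look-alikes of the green coaster in the top view are (220,306) Ø129 mm, (430,285) Ø129 mm and (315,235) Ø~98 mm. The crop shows (315,235) is the small one lying on the board, so that is the one to use. Blue is at (373,196), yellow at (270,212), and the well at (316,195) with the handle over it. I'll swing the handle to +y, starting with shut fingers on its -y side.

```bash
python3 -m handwheel '[{"x":0.4,"y":-0.85,"twist":0.113,"claw":0},{"x":0.4,"y":-0.85,"twist":0.113,"claw":0},{"x":0.4,"y":-0.85,"twist":0.113,"claw":0},{"x":0.4,"y":-0.85,"twist":0.113,"claw":0},{"x":0.4,"y":-0.85,"twist":0.113,"claw":0},{"x":0.4,"y":-0.85,"twist":0.113,"claw":0},{"x":0.4,"y":-0.85,"twist":0.113,"claw":0},{"x":0.4,"y":-0.85,"twist":0.113,"claw":0}]' 20; python3 -m handwheel '[{"x":0.25,"y":-0.53,"claw":0},{"x":0.25,"y":-0.53,"claw":0},{"x":0.25,"y":-0.53,"claw":0},{"x":0.25,"y":-0.53,"claw":0},{"x":0.25,"y":-0.53,"claw":0},{"x":0.25,"y":-0.53,"claw":0},{"x":0.25,"y":-0.53,"claw":0}]'
```

```text
invalid input at $[0]: expected keys x, y, z, twist, claw
invalid input at $[0]: expected keys x, y, z, twist, claw
```

```bash
python3 -m handwheel '[{"x":0.4,"y":-0.85,"z":0,"twist":0.113,"claw":0},{"x":0.4,"y":-0.85,"z":0,"twist":0.113,"claw":0},{"x":0.4,"y":-0.85,"z":0,"twist":0.113,"claw":0},{"x":0.4,"y":-0.85,"z":0,"twist":0.113,"claw":0},{"x":0.4,"y":-0.85,"z":0,"twist":0.113,"claw":0},{"x":0.4,"y":-0.85,"z":0,"twist":0.113,"claw":0},{"x":0.4,"y":-0.85,"z":0,"twist":0.113,"claw":0},{"x":0.4,"y":-0.85,"z":0,"twist":0.113,"claw":0}]' 20
```

```text
t: 1.1
ee_pos: [0.4354, 0.2042, 0.2482]
eef_rot: [[-1.0, 0.004, -0.0], [0.004, 1.0, -0.001], [0.0, -0.001, -1.0]]
contact_force: [-0.6, 0.3, -0.6]
grip_width: -0.0001
gripper_force: 0.0
```

```bash
python3 -m handwheel '[{"x":0.25,"y":-0.535,"z":0,"twist":0,"claw":0},{"x":0.25,"y":-0.535,"z":0,"twist":0,"claw":0},{"x":0.25,"y":-0.535,"z":0,"twist":0,"claw":0},{"x":0.25,"y":-0.535,"z":0,"twist":0,"claw":0},{"x":0.25,"y":-0.535,"z":-0.1,"twist":0,"claw":0},{"x":0.25,"y":-0.535,"z":-0.2,"twist":0,"claw":0},{"x":0.25,"y":-0.535,"z":-0.318,"twist":0,"claw":0},{"x":0.25,"y":-0.535,"z":-0.318,"twist":0,"claw":0}]'
```

```text
t: 2.1
ee_pos: [0.5557, -0.0594, 0.0853]
eef_rot: [[-1.0, -0.0, -0.01], [-0.0, 1.0, -0.0], [0.01, -0.0, -1.0]]
contact_force: [-0.5, 0.6, 1.4]
grip_width: 0.0002
gripper_force: 0.0
```

```bash
python3 -m handwheel '[{"x":0,"y":0.04,"z":0,"twist":0,"claw":0},{"x":0.004,"y":0.08,"z":0,"twist":0,"claw":0},{"x":0.006,"y":0.11,"z":0,"twist":0,"claw":0},{"x":0.008,"y":0.14,"z":0,"twist":0,"claw":0},{"x":0.01,"y":0.17,"z":0,"twist":0,"claw":0},{"x":0.014,"y":0.2,"z":0,"twist":0,"claw":0},{"x":0.02,"y":0.23,"z":0,"twist":0,"claw":0},{"x":0.03,"y":0.26,"z":0,"twist":0,"claw":0}]'
python3 -m handwheel '[{"x":0.015,"y":0.025,"z":0,"twist":0,"claw":0},{"x":0.035,"y":0.05,"z":0,"twist":0,"claw":0},{"x":0.055,"y":0.075,"z":0,"twist":0,"claw":0},{"x":0.075,"y":0.095,"z":0,"twist":0,"claw":0},{"x":0.1,"y":0.12,"z":0,"twist":0,"claw":0},{"x":0.1,"y":0.12,"z":0,"twist":0,"claw":0},{"x":0.06,"y":0.06,"z":0.1,"twist":0,"claw":0},{"x":0,"y":-0.02,"z":0.2,"twist":0,"claw":0}]'
python3 - <<'E'
from h import *
im=snapshot('top'); cv2.imwrite('pics/t1.png',im); s=snapshot('scene'); cv2.imwrite('pics/s1.png',s)
cv2.imwrite('pics/c1.png',np.hstack([cv2.resize(im[100:280,200:430],None,fx=1.7,fy=1.7),cv2.resize(s[120:300,220:450],None,fx=1.7,fy=1.7)]))
E
```

```text
t: 3.1
ee_pos: [0.5745, 0.0711, 0.0891]
eef_rot: [[-1.0, 0.0, -0.001], [0.0, 1.0, -0.0], [0.001, -0.0, -1.0]]
contact_force: [0.0, -1.7, 0.5]
grip_width: -0.0002
gripper_force: 0.6
t: 4.1
ee_pos: [0.5777, 0.0648, 0.1843]
eef_rot: [[-1.0, -0.001, -0.0], [-0.001, 1.0, -0.0], [0.0, -0.0, -1.0]]
contact_force: [1.4, 0.3, 0.8]
grip_width: -0.0
gripper_force: 0.0
```

View pics/c1.png

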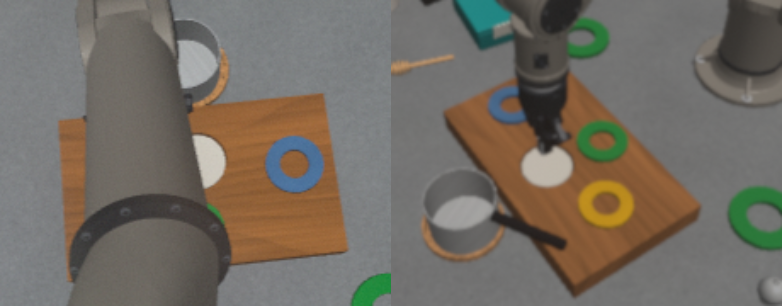

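The handle now points left of the well, from (495,215) to (565,243) in the crop, and the well at (548,165) is clear. Next I hover over blue and re-measure the bare well.

```bash
python3 -m handwheel '[{"x":-0.115,"y":-0.444,"z":0,"twist":0,"claw":0},{"x":-0.115,"y":-0.444,"z":0,"twist":0,"claw":0},{"x":-0.115,"y":-0.444,"z":0,"twist":0,"claw":0},{"x":-0.115,"y":-0.444,"z":0,"twist":0,"claw":0},{"x":-0.115,"y":-0.444,"z":0,"twist":0,"claw":0},{"x":-0.115,"y":-0.444,"z":0,"twist":0,"claw":0}]'
python3 - <<'E'
from h import *
for n,g in(('top',(316,195)),('scene',(312,217))):
    im=snapshot(n); cv2.imwrite(f'pics/{n}2.png',im); print(n,well(n,im,g)); 
    for c in HUE:
        for k in comps(im,c,300):
            v=hullcen(n,k,.055)
            if .085<v[1]<.11: print(c,*v)
E
```

```text
t: 4.95
ee_pos: [0.5207, -0.1559, 0.1832]
eef_rot: [[-1.0, -0.001, -0.0], [-0.001, 1.0, 0.001], [0.0, 0.001, -1.0]]
contact_force: [0.6, 1.4, 0.3]
grip_width: -0.0002
gripper_force: 0.0
top (array([0.54235872, 0.00323761, 0.04847292]), np.float64(0.0002576506710743232))
yellow [0.50652575 0.14190977] 0.09976520457525023
green [0.42420845 0.01934893] 0.0961856084436341
scene (array([0.53948541, 0.00348555, 0.04814477]), np.float64(0.0003388816653827686))
blue [ 0.51473719 -0.16215181] 0.09190847510961116
yellow [0.50269763 0.14081985] 0.10162251619323327
green [0.42074642 0.01941023] 0.09519132278241144
```

```bash
python3 - <<'E'
from h import *
print(get_obs()['ee_pos'],get_obs()['dq'])
E
python3 -m handwheel '[{"x":0,"y":0,"z":0,"twist":0,"claw":0}]'
```

```text
[ 0.5210298  -0.15505468  0.18323315] [-7.61383916e-03 -8.19363928e-04  2.79088265e-03 -1.52559864e-03
  2.05777298e-03 -7.82443433e-05 -1.12473924e-04]
t: 5.18
ee_pos: [0.5209, -0.1554, 0.1833]
eef_rot: [[-1.0, -0.003, -0.0], [-0.003, 1.0, 0.0], [0.0, 0.0, -1.0]]
contact_force: [-0.7, -0.8, 0.2]
grip_width: -0.0001
gripper_force: 0.0
```

```bash
python3 -m handwheel '[{"x":-0.009,"y":-0.013,"z":-0.08,"twist":0,"claw":0},{"x":-0.009,"y":-0.013,"z":-0.16,"twist":0,"claw":0},{"x":-0.009,"y":-0.013,"z":-0.2,"twist":0,"claw":0},{"x":-0.009,"y":-0.013,"z":-0.226,"twist":0,"claw":0},{"x":-0.009,"y":-0.013,"z":-0.226,"twist":0,"claw":0},{"x":-0.009,"y":-0.013,"z":-0.226,"twist":0,"claw":12},{"x":-0.009,"y":-0.013,"z":-0.226,"twist":0,"claw":25},{"x":-0.009,"y":-0.013,"z":-0.226,"twist":0,"claw":25}]' 20
```

```text
t: 6.18
ee_pos: [0.5164, -0.1635, 0.0711]
eef_rot: [[-1.0, -0.0, 0.001], [-0.0, 1.0, -0.0], [-0.001, -0.0, -1.0]]
contact_force: [0.6, -0.6, -0.3]
grip_width: 0.0248
gripper_force: 0.0
```

```bash
python3 -m handwheel '[{"x":0,"y":0,"z":0,"twist":0,"claw":32},{"x":0,"y":0,"z":0,"twist":0,"claw":38},{"x":0,"y":0,"z":0,"twist":0,"claw":38}]' 20
python3 - <<'E'
from h import *
s=snapshot('scene'); cv2.imwrite('pics/c3.png',cv2.resize(s[130:270,230:400],None,fx=4,fy=4))
for k in comps(s,'blue',200): print(hullcen('scene',k,.055))
E
```

```text
t: 6.55
ee_pos: [0.5159, -0.1633, 0.0705]
eef_rot: [[-1.0, -0.0, -0.0], [-0.0, 1.0, 0.0], [0.0, 0.0, -1.0]]
contact_force: [-0.2, 0.8, 0.4]
grip_width: 0.0356
gripper_force: 21.2
```

View pics/c3.png

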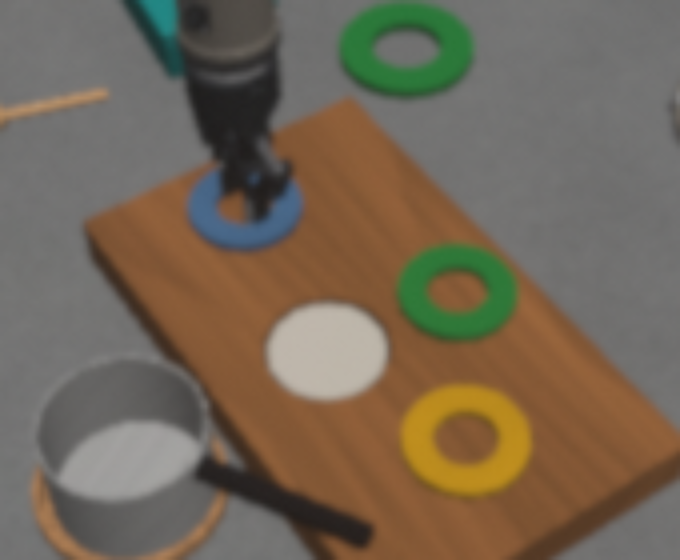

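```bash
python3 -m handwheel '[{"x":0,"y":0,"z":0,"twist":0,"claw":30},{"x":0,"y":0,"z":-0.008,"twist":0,"claw":30},{"x":0,"y":0,"z":-0.008,"twist":0,"claw":30},{"x":0,"y":0,"z":-0.008,"twist":0,"claw":40},{"x":0,"y":0,"z":-0.008,"twist":0,"claw":40}]' 20
python3 -m handwheel '[{"x":0.005,"y":0.03,"z":0,"twist":0,"claw":40},{"x":0.012,"y":0.08,"z":0,"twist":0,"claw":40},{"x":0.02,"y":0.13,"z":0,"twist":0,"claw":40},{"x":0.027,"y":0.18,"z":0,"twist":0,"claw":40},{"x":0.035,"y":0.23,"z":0,"twist":0,"claw":40},{"x":0.042,"y":0.28,"z":0,"twist":0,"claw":40},{"x":0.05,"y":0.334,"z":0,"twist":0,"claw":40},{"x":0.05,"y":0.334,"z":0,"twist":0,"claw":40}]'
python3 -m handwheel '[{"x":0,"y":0,"z":0,"twist":0,"claw":40},{"x":0,"y":0,"z":0,"twist":0,"claw":40}]'
python3 - <<'E'
from h import *
s=snapshot('scene'); cv2.imwrite('pics/s4.png',s)
for k in comps(s,'blue',200): print(hullcen('scene',k,.055),hullcen('scene',k,.050))
E
```

```text
t: 7.22
ee_pos: [0.5168, -0.1633, 0.0694]
eef_rot: [[-1.0, -0.0, 0.002], [-0.0, 1.0, 0.001], [-0.002, 0.001, -1.0]]
contact_force: [-8.8, 4.5, 33.1]
grip_width: 0.0349
gripper_force: 31.8
t: 8.22
ee_pos: [0.5438, 0.0052, 0.068]
eef_rot: [[-1.0, -0.002, 0.005], [-0.002, 1.0, 0.001], [-0.005, 0.001, -1.0]]
contact_force: [0.6, 2.8, 8.7]
grip_width: 0.0352
gripper_force: 30.0
t: 8.48
ee_pos: [0.5436, 0.0049, 0.068]
eef_rot: [[-1.0, -0.001, 0.005], [-0.001, 1.0, 0.002], [-0.005, 0.002, -1.0]]
contact_force: [2.5, 2.8, 6.5]
grip_width: 0.0354
gripper_force: 29.7
(array([0.5473814 , 0.01023719]), np.float64(0.08388167459986123)) (array([0.54540956, 0.00698346]), np.float64(0.08432115350122618))
```

```bash
python3 -m handwheel '[{"x":-0.004,"y":-0.002,"z":0.002,"twist":0,"claw":40},{"x":-0.004,"y":-0.002,"z":0.002,"twist":0,"claw":40},{"x":-0.004,"y":-0.002,"z":0.002,"twist":0,"claw":25},{"x":-0.004,"y":-0.002,"z":0.002,"twist":0,"claw":15},{"x":-0.004,"y":-0.002,"z":0.08,"twist":0,"claw":0},{"x":-0.004,"y":-0.24,"z":0.16,"twist":0,"claw":0},{"x":-0.004,"y":-0.34,"z":0.16,"twist":0,"claw":0},{"x":-0.004,"y":-0.34,"z":0.16,"twist":0,"claw":0}]' 20
python3 - <<'E'
from h import *
for n in('top','scene'):
    s=snapshot(n); cv2.imwrite(f'pics/{n}5.png',s)
    for z in(.05,.053,.055):
        for k in comps(s,'blue',200):
            v=hullcen(n,k,z)
            if v[1]<.11: print(n,z,v)
a,b=[cv2.imread(f'pics/{n}5.png') for n in('top','scene')]
cv2.imwrite('pics/c5.png',np.hstack([cv2.resize(a[150:250,260:360],None,fx=4,fy=4),cv2.resize(b[160:260,260:360],None,fx=4,fy=4)]))
E
```

```text
t: 9.52
ee_pos: [0.5381, -0.1692, 0.147]
eef_rot: [[-1.0, 0.001, -0.0], [0.001, 1.0, -0.001], [0.0, -0.001, -1.0]]
contact_force: [0.6, 0.6, 0.1]
grip_width: 0.0001
gripper_force: 0.0
top 0.05 (array([0.54241702, 0.00207204]), np.float64(0.09479228760834203))
top 0.053 (array([0.54168747, 0.00210445]), np.float64(0.09452511497521372))
top 0.055 (array([0.5412011 , 0.00212606]), np.float64(0.09434698203104551))
scene 0.05 (array([0.53723739, 0.00160783]), np.float64(0.09304686692441881))
scene 0.053 (array([0.53844605, 0.00357689]), np.float64(0.09275588342392069))
scene 0.055 (array([0.53925182, 0.00488959]), np.float64(0.09256188838527694))
```

View pics/c5.png

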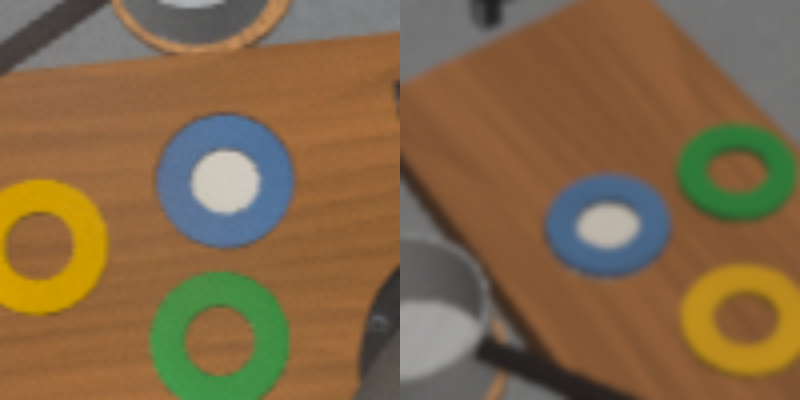

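Blue has dropped in: it is centred at (226,181) in the top crop with an even dark gap around it. Now I press with the fingers open, on two sides of the ring.

```bash
python3 -m handwheel '[{"x":0.004,"y":0.12,"z":0,"twist":0,"claw":70},{"x":0.004,"y":0.24,"z":0,"twist":0,"claw":70},{"x":0.004,"y":0.344,"z":0,"twist":0,"claw":70},{"x":0.004,"y":0.344,"z":0,"twist":0,"claw":70},{"x":0.004,"y":0.344,"z":-0.08,"twist":0,"claw":70},{"x":0.004,"y":0.344,"z":-0.12,"twist":0,"claw":70},{"x":0.004,"y":0.344,"z":-0.14,"twist":0,"claw":70},{"x":0.004,"y":0.344,"z":-0.14,"twist":0,"claw":70}]' 20
python3 -m handwheel '[{"x":0,"y":0,"z":-0.01,"twist":0,"claw":70},{"x":0,"y":0,"z":-0.01,"twist":0,"claw":70}]'
```

```text
t: 10.62
ee_pos: [0.5404, 0.0051, 0.0761]
eef_rot: [[-1.0, 0.001, -0.001], [0.001, 1.0, -0.0], [0.001, -0.0, -1.0]]
contact_force: [-0.3, 0.1, 0.7]
grip_width: 0.0702
gripper_force: 0.0
t: 10.88
ee_pos: [0.5412, 0.0056, 0.0718]
eef_rot: [[-1.0, -0.0, 0.001], [-0.0, 1.0, 0.0], [-0.001, 0.0, -1.0]]
contact_force: [-0.4, -0.2, -0.0]
grip_width: 0.0699
gripper_force: 0.0
```

```bash
for i in 1 ; do python3 -m handwheel '[{"x":0,"y":-0.004,"z":-0.01,"twist":0,"claw":70},{"x":0,"y":-0.004,"z":-0.01,"twist":0,"claw":70}]'; python3 -m handwheel '[{"x":0,"y":0,"z":-0.008,"twist":0,"claw":70},{"x":0,"y":0,"z":-0.008,"twist":0,"claw":70}]'; python3 -m handwheel '[{"x":0,"y":0,"z":-0.004,"twist":0,"claw":70},{"x":0,"y":0,"z":-0.004,"twist":0,"claw":70}]'; done
```

```text
t: 11.12
ee_pos: [0.5408, 0.0034, 0.0663]
eef_rot: [[-1.0, 0.0, -0.0], [0.0, 1.0, -0.0], [0.0, -0.0, -1.0]]
contact_force: [0.2, -0.3, 0.1]
grip_width: 0.0702
gripper_force: 0.0
t: 11.38
ee_pos: [0.541, 0.0035, 0.0625]
eef_rot: [[-1.0, -0.0, 0.0], [-0.0, 1.0, 0.0], [-0.0, 0.0, -1.0]]
contact_force: [-0.3, -0.3, 0.3]
grip_width: 0.0701
gripper_force: 0.1
t: 11.62
ee_pos: [0.5411, 0.0035, 0.0606]
eef_rot: [[-1.0, -0.0, 0.0], [-0.0, 1.0, 0.0], [-0.0, 0.0, -1.0]]
contact_force: [-1.1, 0.4, 2.7]
grip_width: 0.0697
gripper_force: 1.5
```

```bash
python3 -m handwheel '[{"x":0,"y":0,"z":-0.003,"twist":0,"claw":70},{"x":0,"y":0,"z":-0.006,"twist":0,"claw":70}]'; python3 -m handwheel '[{"x":0,"y":0,"z":-0.004,"twist":0,"claw":70},{"x":0,"y":0,"z":-0.008,"twist":0,"claw":70},{"x":0,"y":0,"z":-0.008,"twist":0,"claw":70}]'
python3 - <<'E'
from h import *
s=snapshot('scene'); cv2.imwrite('pics/s6.png',s)
cv2.imwrite('pics/c6.png',cv2.resize(s[130:270,230:400],None,fx=4,fy=4,interpolation=cv2.INTER_CUBIC))
E
```

```text
t: 11.88
ee_pos: [0.5411, 0.0035, 0.0578]
eef_rot: [[-1.0, -0.0, 0.0], [-0.0, 1.0, 0.0], [-0.0, 0.0, -1.0]]
contact_force: [-1.5, -0.1, 6.4]
grip_width: 0.0698
gripper_force: 3.0
t: 12.25
ee_pos: [0.541, 0.0036, 0.0535]
eef_rot: [[-1.0, -0.0, 0.0], [-0.0, 1.0, -0.0], [-0.0, -0.0, -1.0]]
contact_force: [-0.9, -0.0, 3.2]
grip_width: 0.0702
gripper_force: 1.5
```

View pics/c6.png

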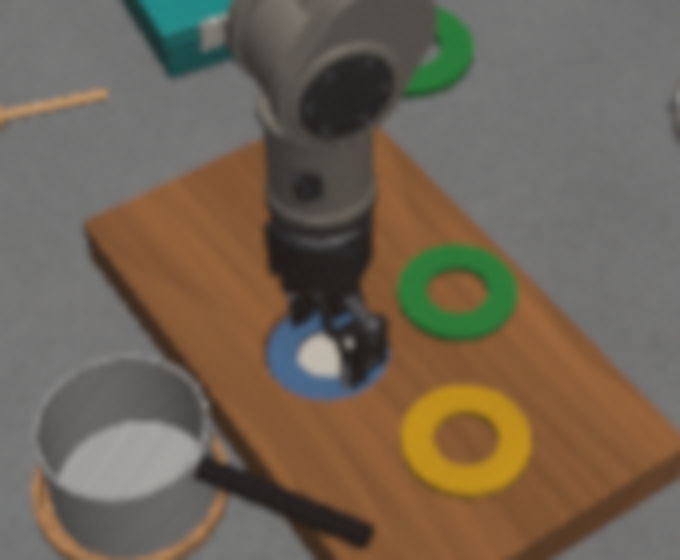

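```bash
python3 -m handwheel '[{"x":0,"y":0,"z":-0.004,"twist":0,"claw":70},{"x":0,"y":0,"z":-0.004,"twist":0,"claw":70}]'
python3 -m handwheel '[{"x":0,"y":0,"z":0.08,"twist":0,"claw":70},{"x":0,"y":0,"z":0.16,"twist":0,"claw":30},{"x":-0.035,"y":0.12,"z":0.16,"twist":0,"claw":0},{"x":-0.073,"y":0.24,"z":0.16,"twist":0,"claw":0},{"x":-0.073,"y":0.276,"z":0.16,"twist":0,"claw":0},{"x":-0.073,"y":0.276,"z":0.16,"twist":0,"claw":0},{"x":-0.073,"y":0.276,"z":0.16,"twist":0,"claw":0}]'
python3 - <<'E'
from h import *
for n,g in(('top',(316,195)),('scene',(312,217))):
    s=snapshot(n); cv2.imwrite(f'pics/{n}7.png',s)
    for c in('yellow','green','blue'):
      for z in ((.055,) if c!='blue' else (.043,.05)):
        for k in comps(s,c,200):
            v=hullcen(n,k,z)
            if v[1]<.11: print(n,c,z,v)
print(get_obs()['ee_pos'])
E
```

```text
t: 12.55
ee_pos: [0.541, 0.0036, 0.0515]
eef_rot: [[-1.0, -0.0, 0.0], [-0.0, 1.0, -0.0], [-0.0, -0.0, -1.0]]
contact_force: [-0.5, -0.6, 3.3]
grip_width: 0.0703
gripper_force: 1.7
t: 13.42
ee_pos: [0.5049, 0.1396, 0.1314]
eef_rot: [[-1.0, 0.002, 0.0], [0.002, 1.0, -0.001], [-0.0, -0.001, -1.0]]
contact_force: [-0.7, -1.6, 0.1]
grip_width: 0.0004
gripper_force: 0.0
top green 0.055 (array([0.42431672, 0.01921349]), np.float64(0.09640515310678612))
top blue 0.043 (array([0.54113694, 0.00253543]), np.float64(0.09363366538936153))
top blue 0.05 (array([0.53945414, 0.00260753]), np.float64(0.09302188517622285))
scene yellow 0.055 (array([0.50258028, 0.14079676]), np.float64(0.10190899032899066))
scene blue 0.043 (array([0.53750017, 0.00255783]), np.float64(0.08907151425953595))
scene blue 0.05 (array([0.54029801, 0.00711213]), np.float64(0.08842626037517201))
[0.50494175 0.13938523 0.13143143]
```

```bash
python3 -m handwheel '[{"x":-0.001,"y":0.004,"z":-0.06,"twist":0,"claw":0},{"x":-0.001,"y":0.004,"z":-0.1,"twist":0,"claw":0},{"x":-0.001,"y":0.004,"z":-0.12,"twist":0,"claw":0},{"x":-0.001,"y":0.004,"z":-0.12,"twist":0,"claw":20},{"x":-0.001,"y":0.004,"z":-0.12,"twist":0,"claw":40},{"x":-0.001,"y":0.004,"z":-0.12,"twist":0,"claw":40},{"x":-0.001,"y":0.004,"z":-0.12,"twist":0,"claw":40},{"x":-0.001,"y":0.004,"z":-0.12,"twist":0,"claw":40}]' 20
```

```text
t: 14.52
ee_pos: [0.5041, 0.1438, 0.0717]
eef_rot: [[-1.0, -0.0, 0.0], [-0.0, 1.0, 0.0], [-0.0, 0.0, -1.0]]
contact_force: [-0.7, 0.8, -1.0]
grip_width: 0.0358
gripper_force: 18.8
```

```bash
python3 -m handwheel '[{"x":0.005,"y":-0.02,"z":0,"twist":0,"claw":40},{"x":0.018,"y":-0.07,"z":0,"twist":0,"claw":40},{"x":0.031,"y":-0.12,"z":0,"twist":0,"claw":40},{"x":0.044,"y":-0.17,"z":0,"twist":0,"claw":40},{"x":0.057,"y":-0.22,"z":0,"twist":0,"claw":40},{"x":0.068,"y":-0.26,"z":0,"twist":0,"claw":40},{"x":0.073,"y":-0.281,"z":0,"twist":0,"claw":40},{"x":0.073,"y":-0.281,"z":0,"twist":0,"claw":40}]'; python3 -m handwheel '[{"x":0,"y":0,"z":0,"twist":0,"claw":40},{"x":0,"y":0,"z":0,"twist":0,"claw":40}]'
python3 - <<'E'
from h import *
s=snapshot('scene')
for k in comps(s,'yellow',200):
  for z in(.05,.055):print(hullcen('scene',k,z))
E
```

```text
t: 15.52
ee_pos: [0.5405, 0.0021, 0.0715]
eef_rot: [[-1.0, 0.002, -0.0], [0.002, 1.0, -0.0], [0.0, -0.0, -1.0]]
contact_force: [0.1, -0.4, -1.4]
grip_width: 0.0357
gripper_force: 19.2
t: 15.78
ee_pos: [0.5403, 0.0042, 0.0714]
eef_rot: [[-1.0, -0.002, -0.0], [-0.002, 1.0, 0.0], [0.0, 0.0, -1.0]]
contact_force: [0.3, -0.3, -0.8]
grip_width: 0.036
gripper_force: 19.2
(array([0.54095796, 0.00339453]), np.float64(0.09460823471427567))
(array([0.54295298, 0.00666697]), np.float64(0.09411513834754762))
```

```bash
python3 -m handwheel '[{"x":0,"y":-0.002,"z":0,"twist":0,"claw":30},{"x":0,"y":-0.002,"z":0,"twist":0,"claw":20},{"x":0,"y":-0.002,"z":0,"twist":0,"claw":20},{"x":0,"y":-0.002,"z":0.1,"twist":0,"claw":20},{"x":0,"y":-0.2,"z":0.16,"twist":0,"claw":70},{"x":0,"y":-0.3,"z":0.16,"twist":0,"claw":70},{"x":0,"y":-0.3,"z":0.16,"twist":0,"claw":70}]'
python3 - <<'E'
from h import *
for n,g in(('top',(316,195)),('scene',(312,217))):
    s=snapshot(n); cv2.imwrite(f'pics/{n}8.png',s)
    for z in (.05,.053,.055):
        for k in comps(s,'yellow',200):
            v=hullcen(n,k,z)
            if .08<v[1]<.11: print(n,z,v)
print(get_obs()['ee_pos'])
a,b=[cv2.imread(f'pics/{n}8.png') for n in('top','scene')]
cv2.imwrite('pics/c8.png',np.hstack([cv2.resize(a[150:250,260:360],None,fx=4,fy=4),cv2.resize(b[160:260,260:360],None,fx=4,fy=4)]))
E
```

```text
t: 16.7
ee_pos: [0.5401, -0.1513, 0.1527]
eef_rot: [[-1.0, 0.005, 0.002], [0.005, 1.0, -0.002], [-0.002, -0.002, -1.0]]
contact_force: [-0.7, 0.9, -0.2]
grip_width: 0.07
gripper_force: 0.0
top 0.05 (array([0.54214196, 0.00310331]), np.float64(0.10050817793967429))
top 0.053 (array([0.54141318, 0.00313282]), np.float64(0.1002248898121508))
top 0.055 (array([0.54092733, 0.00315249]), np.float64(0.1000360233546727))
scene 0.05 (array([0.53874836, 0.00373348]), np.float64(0.10121604126886996))
scene 0.053 (array([0.53995228, 0.00569589]), np.float64(0.10089950701114869))
scene 0.055 (array([0.54075491, 0.00700416]), np.float64(0.1006884914056559))
[ 0.54011968 -0.1514752   0.15241426]
```

View pics/c8.png

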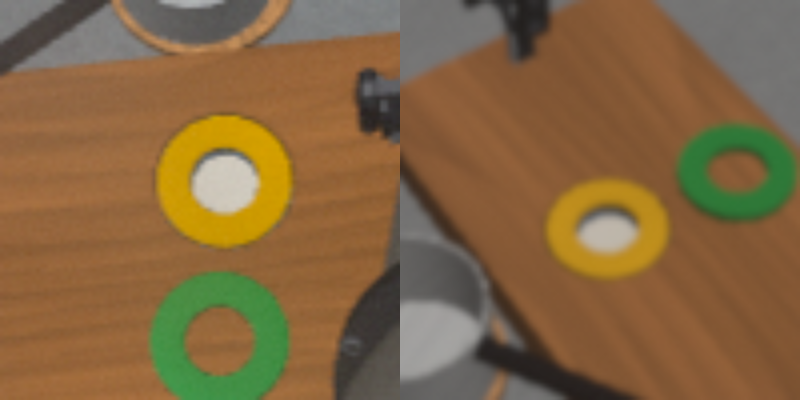

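Yellow is in: it is centred at (225,181) in the top crop, nearly flush. I'll press it with the same two-point push.

```bash
python3 -m handwheel '[{"x":0.001,"y":0.12,"z":0,"twist":0,"claw":70},{"x":0.001,"y":0.24,"z":0,"twist":0,"claw":70},{"x":0.001,"y":0.31,"z":0,"twist":0,"claw":70},{"x":0.001,"y":0.31,"z":0,"twist":0,"claw":70},{"x":0.001,"y":0.31,"z":-0.08,"twist":0,"claw":70},{"x":0.001,"y":0.31,"z":-0.15,"twist":0,"claw":70},{"x":0.001,"y":0.31,"z":-0.175,"twist":0,"claw":70},{"x":0.001,"y":0.31,"z":-0.175,"twist":0,"claw":70}]'
python3 -m handwheel '[{"x":0,"y":0,"z":-0.004,"twist":0,"claw":70},{"x":0,"y":0,"z":-0.008,"twist":0,"claw":70},{"x":0,"y":0,"z":-0.012,"twist":0,"claw":70},{"x":0,"y":0,"z":-0.016,"twist":0,"claw":70},{"x":0,"y":0,"z":-0.02,"twist":0,"claw":70}]'
```

```text
t: 17.8
ee_pos: [0.5406, 0.0076, 0.0637]
eef_rot: [[-1.0, 0.0, -0.001], [0.0, 1.0, -0.0], [0.001, -0.0, -1.0]]
contact_force: [0.1, -0.3, 0.7]
grip_width: 0.0704
gripper_force: 0.0
t: 18.42
ee_pos: [0.5418, 0.0081, 0.0544]
eef_rot: [[-1.0, -0.0, 0.002], [-0.0, 1.0, 0.0], [-0.002, 0.0, -1.0]]
contact_force: [0.5, -0.1, 5.2]
grip_width: 0.0701
gripper_force: 2.4
```

```bash
python3 -m handwheel '[{"x":0,"y":0,"z":0.01,"twist":0,"claw":70},{"x":-0.001,"y":-0.009,"z":0.01,"twist":0,"claw":70},{"x":-0.001,"y":-0.009,"z":0,"twist":0,"claw":70},{"x":-0.001,"y":-0.009,"z":-0.003,"twist":0,"claw":70},{"x":-0.001,"y":-0.009,"z":-0.006,"twist":0,"claw":70},{"x":-0.001,"y":-0.009,"z":-0.006,"twist":0,"claw":70}]'
```

```text
t: 19.18
ee_pos: [0.5404, 0.0035, 0.0508]
eef_rot: [[-1.0, -0.0, -0.0], [-0.0, 1.0, -0.0], [0.0, -0.0, -1.0]]
contact_force: [-0.0, -1.0, 1.4]
grip_width: 0.07
gripper_force: 0.6
```

```bash
python3 -m handwheel '[{"x":0,"y":0,"z":0.08,"twist":0,"claw":70},{"x":0,"y":0,"z":0.16,"twist":0,"claw":30},{"x":-0.1,"y":0.016,"z":0.16,"twist":0,"claw":0},{"x":-0.2,"y":0.032,"z":0.16,"twist":0,"claw":0},{"x":-0.228,"y":0.032,"z":0.16,"twist":0,"claw":0},{"x":-0.228,"y":0.032,"z":0.16,"twist":0,"claw":0},{"x":-0.228,"y":0.032,"z":0.16,"twist":0,"claw":0}]'
python3 - <<'E'
from h import *
for n in('top','scene'):
    s=snapshot(n)
    for c,z in(('yellow',.043),('yellow',.046),('yellow',.05),('green',.055)):
        for k in comps(s,c,300):
            v=hullcen(n,k,z)
            if v[1]<.11: print(n,c,z,v)
print(get_obs()['ee_pos'])
E
```

```text
t: 20.05
ee_pos: [0.4283, 0.0198, 0.1313]
eef_rot: [[-1.0, -0.0, 0.002], [-0.0, 1.0, 0.0], [-0.002, 0.0, -1.0]]
contact_force: [0.1, -0.3, -0.8]
grip_width: 0.0001
gripper_force: 0.0
scene yellow 0.043 (array([0.53835266, 0.00244699]), np.float64(0.09814572858598945))
scene yellow 0.046 (array([0.53954908, 0.00439917]), np.float64(0.09784102585910429))
scene yellow 0.05 (array([0.54114436, 0.00700208]), np.float64(0.09743475825472143))
scene green 0.055 (array([0.42052444, 0.01939495]), np.float64(0.09496448727940228))
[0.42798541 0.01957658 0.13110878]
```

```bash
python3 -m handwheel '[{"x":-0.003,"y":0,"z":-0.06,"twist":0,"claw":0},{"x":-0.003,"y":0,"z":-0.1,"twist":0,"claw":0},{"x":-0.003,"y":0,"z":-0.119,"twist":0,"claw":0},{"x":-0.003,"y":0,"z":-0.119,"twist":0,"claw":20},{"x":-0.003,"y":0,"z":-0.119,"twist":0,"claw":40},{"x":-0.003,"y":0,"z":-0.119,"twist":0,"claw":40},{"x":-0.003,"y":0,"z":-0.119,"twist":0,"claw":40},{"x":-0.003,"y":0,"z":-0.119,"twist":0,"claw":40}]' 20
```

```text
t: 21.15
ee_pos: [0.4251, 0.0197, 0.0717]
eef_rot: [[-1.0, -0.0, 0.0], [-0.0, 1.0, 0.0], [-0.0, 0.0, -1.0]]
contact_force: [-0.2, -0.8, -1.1]
grip_width: 0.0323
gripper_force: 16.8
```

```bash
python3 -m handwheel '[{"x":0.03,"y":-0.004,"z":0,"twist":0,"claw":40},{"x":0.075,"y":-0.01,"z":0,"twist":0,"claw":40},{"x":0.12,"y":-0.017,"z":0,"twist":0,"claw":40},{"x":0.12,"y":-0.017,"z":0,"twist":0,"claw":40},{"x":0.12,"y":-0.017,"z":0,"twist":0,"claw":24},{"x":0.115,"y":-0.017,"z":0,"twist":0,"claw":24},{"x":0.115,"y":-0.017,"z":0,"twist":0,"claw":40},{"x":0.115,"y":-0.017,"z":0,"twist":0,"claw":40}]'
python3 -m handwheel '[{"x":0,"y":0,"z":0,"twist":0,"claw":40},{"x":0,"y":0,"z":0,"twist":0,"claw":40}]'
```

```text
t: 22.15
ee_pos: [0.482, 0.0112, 0.0715]
eef_rot: [[-1.0, -0.0, -0.001], [-0.0, 1.0, 0.0], [0.001, 0.0, -1.0]]
contact_force: [-0.3, 0.1, -1.3]
grip_width: 0.0342
gripper_force: 16.8
t: 22.4
ee_pos: [0.4824, 0.0112, 0.0715]
eef_rot: [[-1.0, -0.0, -0.0], [-0.0, 1.0, 0.0], [0.0, 0.0, -1.0]]
contact_force: [0.2, -0.1, -1.3]
grip_width: 0.0343
gripper_force: 16.8
```

```bash
python3 -m handwheel '[{"x":0.03,"y":-0.004,"z":0,"twist":0,"claw":40},{"x":0.07,"y":-0.01,"z":0,"twist":0,"claw":40},{"x":0.105,"y":-0.015,"z":0,"twist":0,"claw":40},{"x":0.12,"y":-0.016,"z":0,"twist":0,"claw":40},{"x":0.12,"y":-0.016,"z":0,"twist":0,"claw":40},{"x":0.12,"y":-0.016,"z":0,"twist":0,"claw":40}]'
python3 - <<'E'
from h import *
s=snapshot('scene')
for k in comps(s,'green',200):
  for z in(.05,.055):
    v=hullcen('scene',k,z)
    if v[1]<.11: print(z,v)
E
```

```text
t: 23.15
ee_pos: [0.5422, 0.0032, 0.0714]
eef_rot: [[-1.0, -0.0, -0.0], [-0.0, 1.0, 0.0], [0.0, 0.0, -1.0]]
contact_force: [0.2, -0.6, -1.4]
grip_width: 0.0359
gripper_force: 19.5
0.05 (array([0.54292013, 0.00428078]), np.float64(0.08905009113606216))
0.055 (array([0.54490496, 0.00754861]), np.float64(0.08858595152022265))
```

```bash
python3 -m handwheel '[{"x":-0.003,"y":0,"z":0,"twist":0,"claw":40},{"x":-0.003,"y":0,"z":0,"twist":0,"claw":40},{"x":-0.003,"y":0,"z":0,"twist":0,"claw":25},{"x":-0.003,"y":0,"z":0,"twist":0,"claw":20},{"x":-0.003,"y":0,"z":0.1,"twist":0,"claw":20},{"x":-0.003,"y":-0.2,"z":0.16,"twist":0,"claw":70},{"x":-0.003,"y":-0.31,"z":0.16,"twist":0,"claw":70},{"x":-0.003,"y":-0.31,"z":0.16,"twist":0,"claw":70}]'
python3 - <<'E'
from h import *
for n in('top','scene'):
    s=snapshot(n); cv2.imwrite(f'pics/{n}9.png',s)
    for z in (.047,.05,.055):
        for k in comps(s,'green',300):
            v=hullcen(n,k,z)
            if v[1]<.11: print(n,z,v)
print(get_obs()['ee_pos'])
a,b=[cv2.imread(f'pics/{n}9.png') for n in('top','scene')]
cv2.imwrite('pics/c9.png',np.hstack([cv2.resize(a[150:250,260:360],None,fx=4,fy=4),cv2.resize(b[160:260,260:360],None,fx=4,fy=4)]))
E
```

```text
t: 24.2
ee_pos: [0.5407, -0.1558, 0.1526]
eef_rot: [[-1.0, 0.004, 0.002], [0.004, 1.0, -0.001], [-0.002, -0.001, -1.0]]
contact_force: [0.3, -0.2, -0.3]
grip_width: 0.0703
gripper_force: 0.0
top 0.047 (array([ 0.24267704, -0.29853909]), np.float64(0.10756783860397649))
top 0.047 (array([0.54096842, 0.00286884]), np.float64(0.09597403596347946))
top 0.05 (array([ 0.24279202, -0.29766184]), np.float64(0.10726550095194898))
top 0.05 (array([0.54024499, 0.00289892]), np.float64(0.09570427990247245))
top 0.055 (array([ 0.24298364, -0.29619978]), np.float64(0.1067616111721646))
top 0.055 (array([0.53903928, 0.00294906]), np.float64(0.09525470931510677))
scene 0.047 (array([0.53693929, 0.00226153]), np.float64(0.09474394514474999))
scene 0.05 (array([0.5381451, 0.0042224]), np.float64(0.09444856995460868))
scene 0.055 (array([0.5401548 , 0.00749054]), np.float64(0.09395628266637371))
[ 0.54057697 -0.15734087  0.15255622]
```

View pics/c9.png

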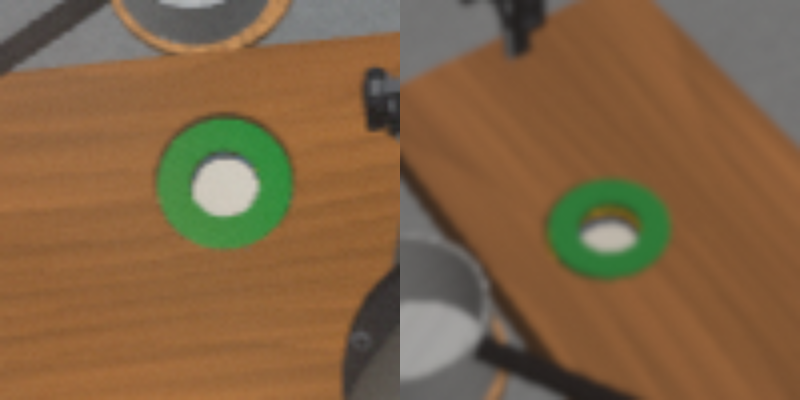

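Green has dropped in and looks centred at (225,183). Final press.

```bash
python3 -m handwheel '[{"x":0.001,"y":0.12,"z":0,"twist":0,"claw":70},{"x":0.001,"y":0.24,"z":0,"twist":0,"claw":70},{"x":0.001,"y":0.31,"z":0,"twist":0,"claw":70},{"x":0.001,"y":0.31,"z":0,"twist":0,"claw":70},{"x":0.001,"y":0.31,"z":-0.08,"twist":0,"claw":70},{"x":0.001,"y":0.31,"z":-0.15,"twist":0,"claw":70},{"x":0.001,"y":0.31,"z":-0.175,"twist":0,"claw":70},{"x":0.001,"y":0.31,"z":-0.175,"twist":0,"claw":70}]'
```

```text
t: 25.3
ee_pos: [0.5412, 0.0025, 0.0637]
eef_rot: [[-1.0, 0.001, -0.001], [0.001, 1.0, -0.0], [0.001, -0.0, -1.0]]
contact_force: [0.4, -0.6, -0.0]
grip_width: 0.0698
gripper_force: 0.0
```

```bash
python3 -m handwheel '[{"x":0,"y":0.002,"z":-0.006,"twist":0,"claw":70},{"x":0,"y":0.002,"z":-0.01,"twist":0,"claw":70},{"x":0,"y":0.002,"z":-0.014,"twist":0,"claw":70},{"x":0,"y":0.002,"z":-0.014,"twist":0,"claw":70}]'
python3 -m handwheel '[{"x":0,"y":0,"z":-0.004,"twist":0,"claw":70},{"x":0,"y":0,"z":-0.006,"twist":0,"claw":70},{"x":0,"y":0,"z":-0.006,"twist":0,"claw":70}]'
python3 -m handwheel '[{"x":0,"y":0,"z":-0.004,"twist":0,"claw":70},{"x":0,"y":0,"z":-0.004,"twist":0,"claw":70}]'
```

```text
t: 25.8
ee_pos: [0.5423, 0.0043, 0.0575]
eef_rot: [[-1.0, -0.0, 0.002], [-0.0, 1.0, 0.0], [-0.002, 0.0, -1.0]]
contact_force: [1.9, 0.6, 3.5]
grip_width: 0.0701
gripper_force: 1.6
t: 26.18
ee_pos: [0.5423, 0.0042, 0.0552]
eef_rot: [[-1.0, -0.0, 0.002], [-0.0, 1.0, 0.001], [-0.002, 0.001, -1.0]]
contact_force: [-2.5, 0.5, 14.8]
grip_width: 0.0701
gripper_force: 7.5
t: 26.42
ee_pos: [0.5425, 0.0042, 0.0549]
eef_rot: [[-1.0, 0.0, 0.002], [0.0, 1.0, 0.002], [-0.002, 0.002, -1.0]]
contact_force: [-7.7, 0.7, 35.9]
grip_width: 0.0699
gripper_force: 17.8
```

```bash
python3 -m handwheel '[{"x":0,"y":0,"z":0.06,"twist":0,"claw":70},{"x":0,"y":0,"z":0.16,"twist":0,"claw":70},{"x":0,"y":-0.12,"z":0.2,"twist":0,"claw":70},{"x":0,"y":-0.24,"z":0.2,"twist":0,"claw":70},{"x":0,"y":-0.34,"z":0.2,"twist":0,"claw":70},{"x":0,"y":-0.34,"z":0.2,"twist":0,"claw":70},{"x":0,"y":-0.34,"z":0.2,"twist":0,"claw":70}]'
python3 - <<'E'
from h import *
for n in('top','scene'):
    s=snapshot(n); cv2.imwrite(f'pics/{n}10.png',s)
    for z in (.041,.044,.047):
        for k in comps(s,'green',300):
            v=hullcen(n,k,z)
            if v[1]<.1: print(n,z,v)
a,b=[cv2.imread(f'pics/{n}10.png') for n in('top','scene')]
cv2.imwrite('pics/c10.png',np.hstack([cv2.resize(a[100:260,210:370],None,fx=2.5,fy=2.5,interpolation=cv2.INTER_CUBIC),cv2.resize(b[170:270,260:360],None,fx=4,fy=4,interpolation=cv2.INTER_CUBIC)]))
E
```

```text
t: 27.3
ee_pos: [0.5409, -0.1651, 0.1513]
eef_rot: [[-1.0, -0.0, -0.002], [-0.0, 1.0, 0.001], [0.002, 0.001, -1.0]]
contact_force: [0.9, 0.2, -0.2]
grip_width: 0.07
gripper_force: 0.0
top 0.041 (array([0.54182383, 0.00276122]), np.float64(0.09575040942114157))
top 0.044 (array([0.54110206, 0.00279143]), np.float64(0.09548278691172273))
top 0.047 (array([0.54038029, 0.00282164]), np.float64(0.09521516178687821))
scene 0.041 (array([ 5.35230300e-01, -1.17085743e-04]), np.float64(0.0930541624397665))
scene 0.044 (array([0.53643394, 0.00183902]), np.float64(0.0927658527628654))
scene 0.047 (array([0.5376376 , 0.00379511]), np.float64(0.09247757124454856))
```

View pics/c10.png

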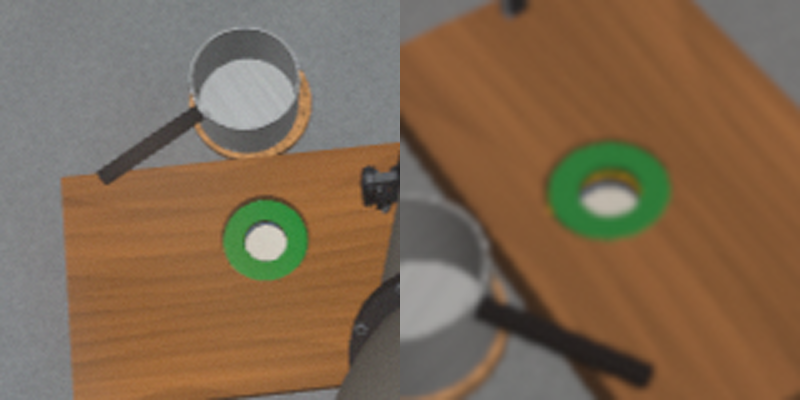

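```bash
python3 - <<'E'
from h import *
s=cv2.imread('pics/scene10.png'); h=cv2.cvtColor(s,cv2.COLOR_BGR2HSV)
m=cv2.inRange(h,(18,130,60),(40,255,255)); ys,xs=np.nonzero(m[190:240,285:340]); print(list(zip(xs+285,ys+190)))
for y in (218,221,223,225): print(y,[tuple(int(v) for v in h[y,x]) for x in range(292,302)])
for n in('top','scene'):
  P=[[.5405+.052*np.cos(a),.0032+.052*np.sin(a),.05] for a in np.arange(0,6.28,.785)]
  print(n,proj(n,P).round(1).tolist())
  im=cv2.imread(f'pics/{n}10.png')
  for k in comps(im,'green',300):
    if hullcen(n,k,.05)[1]<.1:
      w=cast(n,k[:,0],.046)-[.5405,.0032]; a=np.degrees(np.arctan2(w[:,1],w[:,0])); print([(b,round(1e3*np.hypot(*w[abs(a-b)<10].T).mean(),1)) for b in range(-165,180,30)])
E
python3 -m handwheel '[{"x":0,"y":0,"z":0,"twist":0.059,"claw":64},{"x":0,"y":0,"z":0,"twist":0.118,"claw":64},{"x":0,"y":0,"z":0,"twist":0.177,"claw":64},{"x":0,"y":0,"z":0,"twist":0.236,"claw":64},{"x":0,"y":0,"z":0,"twist":0.295,"claw":64},{"x":0,"y":0,"z":0,"twist":0.354,"claw":64},{"x":0,"y":0,"z":0,"twist":0.413,"claw":64},{"x":0,"y":0,"z":0,"twist":0.472,"claw":64}]'
```

```text
[(np.int64(307), np.int64(205)), (np.int64(316), np.int64(205)), (np.int64(317), np.int64(205)), (np.int64(304), np.int64(206)), (np.int64(320), np.int64(206)), (np.int64(302), np.int64(207)), (np.int64(322), np.int64(207)), (np.int64(301), np.int64(208)), (np.int64(323), np.int64(208)), (np.int64(300), np.int64(209)), (np.int64(324), np.int64(209)), (np.int64(299), np.int64(210)), (np.int64(325), np.int64(210)), (np.int64(298), np.int64(211)), (np.int64(326), np.int64(211)), (np.int64(311), np.int64(212)), (np.int64(312), np.int64(212)), (np.int64(313), np.int64(212)), (np.int64(314), np.int64(212)), (np.int64(308), np.int64(213)), (np.int64(309), np.int64(213)), (np.int64(310), np.int64(213)), (np.int64(311), np.int64(213)), (np.int64(312), np.int64(213)), (np.int64(313), np.int64(213)), (np.int64(314), np.int64(213)), (np.int64(315), np.int64(213)), (np.int64(316), np.int64(213)), (np.int64(317), np.int64(213)), (np.int64(327), np.int64(213)), (np.int64(307), np.int64(214)), (np.int64(308), np.int64(214)), (np.int64(309), np.int64(214)), (np.int64(310), np.int64(214)), (np.int64(3
[... 2576 characters left out ...]
, np.float64(46.2)), (135, np.float64(47.1)), (165, np.float64(46.9))]
scene [[297.3, 223.9], [307.6, 229.5], [320.0, 227.3], [326.8, 218.9], [324.2, 209.4], [314.1, 204.3], [302.3, 206.2], [295.2, 214.2]]
[(-165, np.float64(49.3)), (-135, np.float64(48.0)), (-105, np.float64(46.6)), (-75, np.float64(45.1)), (-45, np.float64(43.1)), (-15, np.float64(43.1)), (15, np.float64(43.6)), (45, np.float64(43.6)), (75, np.float64(44.2)), (105, np.float64(46.2)), (135, np.float64(48.0)), (165, np.float64(49.7))]
t: 28.4
ee_pos: [0.5399, -0.1627, 0.1487]
eef_rot: [[-0.158, -0.987, -0.01], [-0.987, 0.158, 0.001], [0.001, 0.01, -1.0]]
contact_force: [-0.4, -1.0, -1.2]
grip_width: 0.0639
gripper_force: 0.0
```

```bash
python3 -m handwheel '[{"x":0.001,"y":0.12,"z":0,"twist":0.03,"claw":64},{"x":0.001,"y":0.24,"z":0,"twist":0.03,"claw":64},{"x":0.001,"y":0.33,"z":0,"twist":0.03,"claw":64},{"x":0.001,"y":0.33,"z":0,"twist":0.03,"claw":64},{"x":0.001,"y":0.33,"z":-0.08,"twist":0.03,"claw":64},{"x":0.001,"y":0.33,"z":-0.14,"twist":0.03,"claw":64},{"x":0.001,"y":0.33,"z":-0.165,"twist":0.03,"claw":64},{"x":0.001,"y":0.33,"z":-0.165,"twist":0.03,"claw":64}]'
python3 -m handwheel '[{"x":0,"y":0,"z":-0.006,"twist":0,"claw":64},{"x":0,"y":0,"z":-0.006,"twist":0,"claw":64}]'
```

```text
t: 29.4
ee_pos: [0.5397, -0.0001, 0.0658]
eef_rot: [[-0.073, -0.997, -0.011], [-0.997, 0.073, 0.0], [0.001, 0.011, -1.0]]
contact_force: [-0.1, -0.7, 0.3]
grip_width: 0.0636
gripper_force: 0.0
t: 29.65
ee_pos: [0.5407, -0.0003, 0.064]
eef_rot: [[-0.073, -0.997, -0.008], [-0.997, 0.073, 0.0], [0.0, 0.008, -1.0]]
contact_force: [-0.0, 0.3, -0.3]
grip_width: 0.0639
gripper_force: 0.0
```

```bash
python3 -m handwheel '[{"x":0,"y":0.007,"z":-0.006,"twist":0,"claw":64},{"x":0,"y":0.007,"z":-0.01,"twist":0,"claw":64},{"x":0,"y":0.007,"z":-0.01,"twist":0,"claw":64}]'
python3 -m handwheel '[{"x":0,"y":0,"z":-0.004,"twist":0,"claw":64},{"x":0,"y":0,"z":-0.004,"twist":0,"claw":64}]'
python3 -m handwheel '[{"x":0,"y":0,"z":-0.004,"twist":0,"claw":64},{"x":0,"y":0,"z":-0.004,"twist":0,"claw":64}]'
```

```text
t: 30.02
ee_pos: [0.54, 0.0033, 0.0581]
eef_rot: [[-0.073, -0.997, -0.01], [-0.997, 0.073, 0.0], [0.001, 0.01, -1.0]]
contact_force: [-0.7, -0.4, -0.1]
grip_width: 0.0639
gripper_force: 0.0
t: 30.28
ee_pos: [0.5404, 0.0033, 0.057]
eef_rot: [[-0.073, -0.997, -0.009], [-0.997, 0.073, -0.0], [0.001, 0.009, -1.0]]
contact_force: [-3.7, -1.1, 8.9]
grip_width: 0.0638
gripper_force: 4.5
t: 30.52
ee_pos: [0.5406, 0.0033, 0.0567]
eef_rot: [[-0.074, -0.997, -0.009], [-0.997, 0.074, -0.001], [0.002, 0.009, -1.0]]
contact_force: [-8.8, -0.6, 27.5]
grip_width: 0.0639
gripper_force: 13.6
```

A second press, turned 90° and with a narrower opening, meets the same hard stop: 27 N, well above the 7 N friction. The floor is home, so I retreat.

```bash
python3 -m handwheel '[{"x":0,"y":0,"z":0.06,"twist":0,"claw":64},{"x":0,"y":0,"z":0.16,"twist":0,"claw":64},{"x":0,"y":-0.12,"z":0.22,"twist":0,"claw":64},{"x":0,"y":-0.24,"z":0.22,"twist":0,"claw":64},{"x":0,"y":-0.34,"z":0.22,"twist":0,"claw":64},{"x":0,"y":-0.34,"z":0.22,"twist":0,"claw":64},{"x":0,"y":-0.34,"z":0.22,"twist":0,"claw":64},{"x":0,"y":-0.34,"z":0.22,"twist":0,"claw":64}]'
python3 - <<'E'
from h import *
for n in('top','scene'):
    s=snapshot(n)
    for k in comps(s,'green',300):
        v=hullcen(n,k,.046)
        if v[1]<.1: print(n,v)
print(finish_job())
E
```

```text
t: 31.52
ee_pos: [0.5405, -0.1642, 0.1643]
eef_rot: [[-0.07, -0.998, -0.01], [-0.998, 0.07, 0.001], [-0.0, 0.01, -1.0]]
contact_force: [-0.1, 0.3, 0.1]
grip_width: 0.0643
gripper_force: 0.0
top (array([0.54065622, 0.00282163]), np.float64(0.09530538800686189))
scene (array([0.53723636, 0.00314308]), np.float64(0.09257365940629261))
the job is handed in; nothing more can be done
None
```

I handed the job in at about 32 s: the handle is swung clear of the well, and blue, yellow and green are stacked in it, pressed until the floor met what I take to be its hard stop (27–36 N, against 7 N friction); the judge's result was not shown.

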